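# Shade the culture flask for its picture

### The job

Slide the culture flask along its guide, under the lamp, until it is fully home against the end stop. Then lift the black hinged shade by its blue bar until the shade lines up with the orange pointer, and finish there, holding it with the gripper at that angle: it falls shut if let go. Leave the pointer and the other things on the bench where they are.

Things in the scene. Friction and masses are not known exactly. Their poses are not given: they have to be found in the camera images.
- imager: White cell imager, fixed. Grey deck 270 (x) x 230 (y) mm, top 60 mm above the bench. Origin on the bench, 5 mm to the -y side of the deck's centre; +x points away from the robot, give or take its yaw. Guide for the flask along x at y = +70 mm: two rails 12 mm tall, 56 mm apart inside, x = -100 to +100 mm, open at the robot's end. The shade lies on the -y half.
- stop (a point): Middle of the end stop's face at deck height, far end of the guide: imager (100, 70, 60) mm, axes as the imager's. Stop 20 mm tall.
- lamp (a point): Centre of the underside of the black lamp head (52 mm across) that hangs over the guide: imager (75, 70, 105) mm, 45 mm above the deck. Its white arm comes from a column behind the stop (imager x 110 to 134 mm); top 125 mm above the deck.
- flask: Clear flat culture flask lying in the guide, red cap to the robot, 40 to 80 g, slides easily. Body 74 (x) x 50 (y) x 24 (z) mm, paper label on top; then neck and red cap (24 mm across, 22 mm long). Origin: centre of the body's underside; +x to the stop. Leading face 37 mm ahead of the origin, cap's end 73 mm behind it. Fully home: leading face against the stop.
- flask_cap (a point): Centre of the outer end face of the flask's red cap (12.5 mm above the deck).
- shade (a joint): Angle of the black shade about its hinge: 0 lying flat above the deck, growing as its free edge swings up (1.5 at most). It swings freely and falls shut from any angle when let go.
- shade_panel: Black shade panel, 160 (x) x 125 (y) x 5 mm, white strip along its far (+x) edge, 0.18 to 0.29 kg. Origin on the hinge axis, which runs along the imager's x at imager y = 20 mm, 68 mm above the bench; at angle 0 its axes are the imager's and the panel reaches out to -y, 5 mm above the deck.
- shade_bar (a point): Middle of the blue bar at the shade's free edge, at (-20, -150, +30) mm in the shade panel's frame. Round, 10 mm thick, along x, carried by a slanting leg at each end with 80 mm free between; the panel's top is 27 mm lower. Grip it from above, one finger on each side (y); it can turn between the pads.
- hinge (a point): Point on the shade's hinge axis level with the bar's middle: imager (-20, 20, 68) mm, axes as the imager's.
- pointer (a joint): Angle of the orange pointer, 0.6 to 1.15 rad, measured about the same hinge axis from the same zero as shade: the shade lines up with the pointer when both values are equal. The pointer stays where it is set.
- pointer_tip (a point): Outer end of the orange pointer, an arm 10 mm wide (14 at the tip) running straight out from the hinge axis, tip 140 mm from it, at imager x = 85 mm: just beyond the shade's far edge, before an aluminium arc with black dots. Its axes turn with the pointer; y points to the hinge.
- reagent: Amber bottle with a blue cap, 64 mm across, 130 mm tall, standing on the bench to the right; origin under its centre. A bystander.
- sprayer: White spray bottle, 68 mm across, 177 mm tall, standing on the bench to the right; origin under its centre. A bystander.
- dishes: Stack of three round culture dishes, 88 mm across, 45 mm tall, on the bench to the left; origin under its centre. A bystander.

How it is judged:
By the outcome, as a careful person would: the job done as asked, in the order asked, and still so for the second after the job is handed in, while the arm keeps its last pose, push and grip.
It also fails if it takes over 56 s, if anything falls off the work surface, if the arm or the gripper's body presses on something with over 40 N, if the wrist force passes 120 N, or if a joint passes its speed limit or range.

### The arm

A 6-joint arm with a two-finger parallel gripper is mounted at the origin on the work surface. World frame = base frame: x ahead of the robot, y to its left, z up, the work surface at z = 0. Lengths are in m, angles in rad, forces in N, time in s.
With the tool pointing down it reaches from about 0.375 to 0.9 m from the base axis. Payload 3.1 kg.
Tool frame: the origin (TCP) lies on the centre line of the jaws, within the pads' length; the fingertips stand robot.nose_length ahead of it and the grasp point (between the pads) lies 6 mm ahead of it (robot.nose_length is the distance from the TCP to the fingertips, in m); z points along the fingers, y is the line along which they close (so a half turn about z gives the same grasp; the last joint's range is limited). The gripper opens to 87 mm and grips with 3 to 60 N. Pads are 19 mm wide; open, the fingers measure 117 mm over their backs; the gripper's body (75 mm by 190 mm) begins 51 mm behind the grasp point.
Start: joints at [1.048, 0.527, 1.433, -0, 1.181, -0.178], TCP at [0.211, 0.588, 0.248] pointing down, gripper open.
Joint ranges: [-3.08, 3.08], [-0.75, 2.2], [0.22, 2.44], [-1.43, 4.57], [0, 2.65], [-2.85, 2.85]. Speed limits (rad/s): [2.79, 2.79, 3.14, 3.14, 3.14, 3.14].

### API

Orientations are given as a unit quaternion [x, y, z, w].
In Python, from rig import robot gives the robot as it stands.
- The arm moves only by the shell command python3 -m crank 'ROWS' [FORCE]. ROWS is JSON, one flat list of numbers, 7 for each row, row after row: the shift along the tool's x, y, z in mm, then the turn, a rotation vector about the tool's x, y, z in degrees, then the closure in counts, from 0 (fully open) to 255 (shut). In form: [x, y, z, ax, ay, az, fingers, x, y, z, ax, ay, az, fingers, ...]. A call has exactly 5 rows; each row is the pose to reach, as a shift and turn from the pose commanded when the call began, along the tool's axes at that moment; what a row does not reach only later rows make up. A row lasts 1/12 s, in which the tool goes at most 41.7 mm and 7.16 degrees, less where a joint would pass 70% of its speed; a pose out of reach is approached as far as the arm can. A call with a gripper value outside its range is refused whole. The fingers move at their own pace and stop on an object; FORCE is the grip in N (left out, the last holds). Time passes only in rows, so rows that repeat a pose let the fingers close, or fill a call up. It gives the time, the measured TCP pose, the force, the opening and the grip force at its end, in the units of the state.
- robot.get_obs(): the state, without advancing time (a new reading comes with each control period).
- robot.camera(name): name is "scene" or "top" or "wrist"; returns a dict with "pixels" (420x560x3 uint8, red, green, blue), "intrinsics" (3x3 intrinsics, pixels), "extrinsics" (4x4, takes a point from camera to world coordinates); the wrist camera has in their place "mount" (4x4, takes a point from camera to tool coordinates, whose origin is the TCP and whose axes are the flange's). Camera axes: x right, y down, z forward; pixel columns grow to the right and rows downward; lengths in m; the calibration is good to about 2 mm. A picture is of the moment at which its call begins: read the wrist's pose just before it. There is no depth.
- robot.hand_in(): hands the job in; it is judged then, once.
The state is a dict: "time": time; "q": joint angles; "joint_velocities": joint speeds; "joint_torque": joint torques, N m; "position": TCP position; "tool_rot": TCP orientation; "ft_force": force on the tool from outside, world axes, zero at the start; "moment": the same for the moment, N m; "grip_width": finger opening in m; "grip_force": force on a finger pad.
Only numpy, scipy, OpenCV 4.12 (cv2) and the standard library are available. Lean on these libraries where they do the work, as an engineer would, in place of code of your own. Each camera call takes 0.05 s, during which the arm holds its last target. There are 200 camera calls.

## Working session

There is one attempt and no reset: what is moved stays moved. The work goes in short steps, Python scripts to look and compute and a shell command to move; the robot and the scene stay as the last step left them, time stands still between calls to the robot, and variables do not carry over. Pictures are saved under pics/ and viewed, at most 10 in all, crops included, and the job is handed in when it is done.

```bash
mkdir -p pics; ls; python3 - <<'E'
from rig import robot
import cv2,numpy as np
print(robot.get_obs(), robot.nose_length)
for n in("scene","top"):
    c=robot.camera(n); cv2.imwrite(f"pics/{n}0.png",c["pixels"][:,:,::-1]); np.savez(f"pics/{n}0.npz",**{k:c[k] for k in("pixels","intrinsics","extrinsics")})
    print(n,c["intrinsics"].tolist(),c["extrinsics"].round(3).tolist())
c=robot.camera("wrist");print(c["intrinsics"].tolist(),c["mount"].round(4).tolist())
E
```

```text
pics
{'time': 0.0, 'q': array([ 1.04750109e+00,  5.28464610e-01,  1.43390215e+00, -2.63006653e-05,
        1.18140244e+00, -1.78523385e-01]), 'joint_velocities': array([ 0.00017597,  0.00093121, -0.00089296,  0.00140067,  0.00049931,
       -0.00167986]), 'joint_torque': array([-1.69538256e-03, -4.40046501e+01, -1.76589614e+01,  6.31876267e-02,
        5.82797604e-02, -1.48864947e-04]), 'position': array([0.21088436, 0.58762174, 0.24657259]), 'tool_rot': array([ 1.71528364e-01,  9.85178581e-01, -1.02613560e-03, -3.62676897e-04]), 'ft_force': array([-0.38654525, -0.14306217, -0.00689647]), 'moment': array([ 0.02523374, -0.01300313, -0.03715276]), 'grip_force': 0.0, 'grip_width': 0.08703516318307704} 0.025
scene [[413.75750967039005, 0.0, 280.9072345748613], [0.0, 413.75750967039005, 216.06652211606914], [0.0, 0.0, 1.0]] [[-0.497, 0.696, -0.518, 1.165], [0.868, 0.398, -0.298, 0.337], [-0.001, -0.598, -0.802, 0.935], [0.0, 0.0, 0.0, 1.0]]
top [[534.3676312791555, 0.0, 285.70132919573723], [0.0, 534.3676312791555, 207.92878374845515], [0.0, 0.0, 1.0]] [[-0.021, -0.98, 0.196, 0.303], [-1.0, 0.023, 0.003, 0.027], [-0.008, -0.196, -0.981, 1.495], [0.0, 0.0, 0.0, 1.0]]
[[292.5864055474035, 0.0, 275.7030118093695], [0.0, 292.5864055474035, 212.1475140013462], [0.0, 0.0, 1.0]] [[-0.0002, -0.9641, -0.2656, 0.0723], [1.0, -0.0001, -0.0004, -0.0016], [0.0003, -0.2656, 0.9641, -0.1368], [0.0, 0.0, 0.0, 1.0]]
```

View pics/scene0.png

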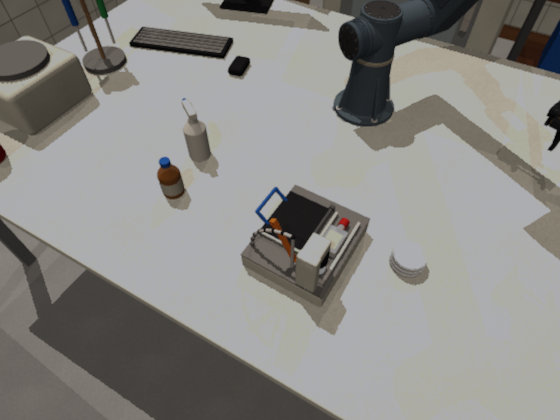

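View pics/top0.png

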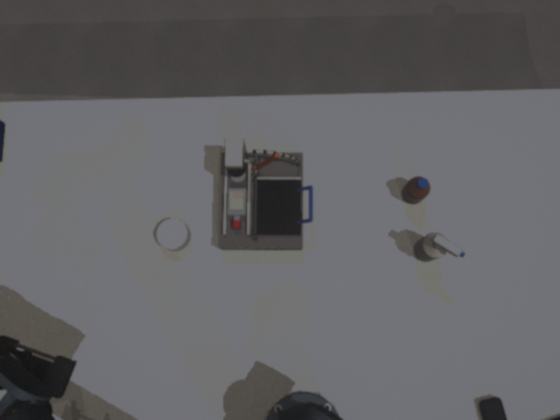

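The scene view shows the imager at about (307,240), with the red cap at (344,224), blue bar at (272,205) and orange pointer at (283,240). The top view shows the deck spanning (221–302, 152–249), the red cap at (236,224), and the blue bar at (308,205). The bystanders are well clear of it.

```bash
cat > h.py <<'E'
import numpy as np,cv2
def ray(K,T,uv):
    d=T[:3,:3]@np.linalg.solve(K,[uv[0],uv[1],1.]); return T[:3,3],d/np.linalg.norm(d)
def plane(K,T,uv,z):
    o,d=ray(K,T,uv); return o+d*(z-o[2])/d[2]
def tri(rays):
    A=0;b=0
    for o,d in rays:
        P=np.eye(3)-np.outer(d,d); A=A+P; b=b+P@o
    x=np.linalg.solve(A,b); return x,[np.linalg.norm((np.eye(3)-np.outer(d,d))@(x-o)) for o,d in rays]
def mask(img,lo,hi):
    h=cv2.cvtColor(img,cv2.COLOR_RGB2HSV); return cv2.inRange(h,lo,hi)
def blobs(m,amin=8):
    n,l,s,c=cv2.connectedComponentsWithStats(m); return [(s[i,:5].tolist(),c[i].round(1).tolist()) for i in range(1,n) if s[i,4]>=amin],l
RED=((0,150,60),(6,255,255)); ORG=((5,150,60),(18,255,255)); BLU=((105,120,40),(125,255,255))
E
python3 - <<'E'
from h import *
for n,(x0,y0,x1,y1) in dict(scene=(235,170,380,300),top=(210,125,325,260)).items():
    f=np.load(f"pics/{n}0.npz");im=f["pixels"]
    c=im[y0:y1,x0:x1]
    cv2.imwrite(f"pics/{n}_crop.png",cv2.resize(np.clip(c[:,:,::-1].astype(float)*1.6,0,255).astype(np.uint8),None,fx=4.4,fy=4.4,interpolation=cv2.INTER_CUBIC))
    for k,r in dict(R=((0,150,40),(5,255,255)),R2=((172,120,40),(180,255,255)),O=ORG,B=BLU).items():
        b,l=blobs(mask(c,*r)); print(n,k,[(s[0]+x0,s[1]+y0,s[2],s[3],s[4],round(p[0]+x0,1),round(p[1]+y0,1)) for s,p in b])
E
```

```text
scene R [(339, 218, 10, 11, 62, 344.2, 221.9)]
scene R2 []
scene O [(269, 218, 13, 12, 99, 274.8, 223.4), (277, 234, 14, 22, 117, 284.7, 242.5), (294, 255, 2, 7, 14, 294.5, 258.0)]
scene B [(256, 187, 32, 38, 166, 269.2, 203.8)]
top R [(234, 222, 6, 6, 30, 236.3, 224.1)]
top R2 []
top O []
top B [(309, 187, 3, 34, 67, 310.5, 202.8)]
```

View pics/scene_crop.png

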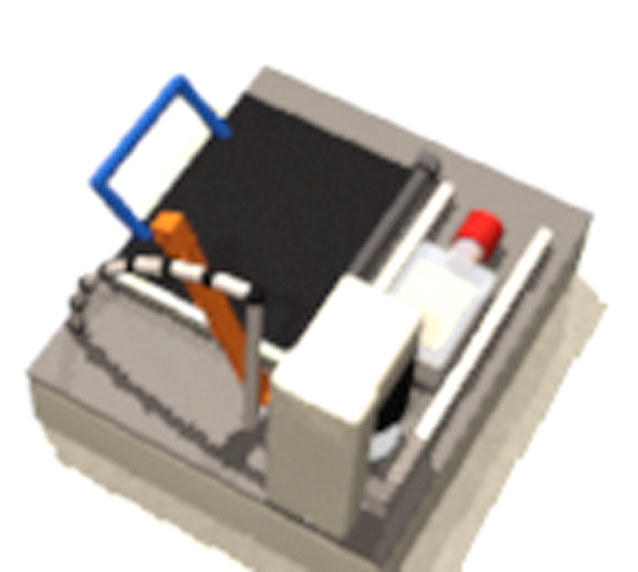

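View pics/top_crop.png

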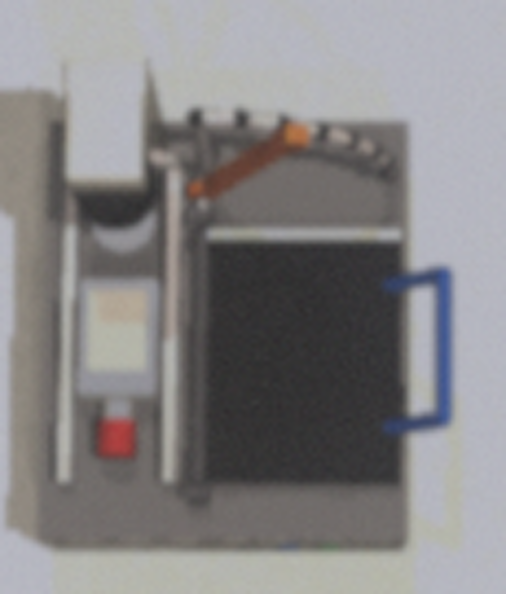

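The scene crop shows the bar ends at (180,80) near the robot and (97,183) far, the pointer tip at about (170,215), and the cap at (480,235). In the top crop, the bar ends are at (445,272) far and (445,422) near, the tip is at (297,131), and the cap end is at (117,456). The deck's right corners are at (407,122) and (407,548).

```bash
python3 - <<'E'
from h import *
S=np.load("pics/scene0.npz");T=np.load("pics/top0.npz")
def s(u,v): return ray(S["intrinsics"],S["extrinsics"],((u+.5)/4.4-.5+235,(v+.5)/4.4-.5+170))
def t(u,v): return ray(T["intrinsics"],T["extrinsics"],((u+.5)/4.4-.5+210,(v+.5)/4.4-.5+125))
def tp(u,v,z): o,d=t(u,v); return (o+d*(z-o[2])/d[2]).round(4)
for n,a,b in [("bar far",(97,183),(445,272)),("bar near",(180,80),(445,422)),("tip",(170,218),(297,131)),("cap c",(480,235),(117,438)),("hinge-end ptr",(262,390),(193,190)),
 ("deck nr right",(265,68),(407,548)),("deck far right",(30,375),(407,122)),("left rail near end top",(545,232),(64,483)),("right rail near",(447,185),(168,483))]:
    x,e=tri([s(*a),t(*b)]); print(n,x.round(4),np.round(e,4))
print("deck corners top", tp(407,548,.06),tp(407,122,.06),tp(47,548,.06))
print("strip outer/inner, panel near",tp(400,235,.068),tp(207,235,.068),tp(400,483,.068),tp(207,483,.068))
print("rails near/far",tp(64,483,.072),tp(72,190,.072),tp(168,483,.072),tp(175,175,.072),"cap end",tp(117,456,.0725))
E
```

```text
bar far [ 0.6401 -0.036   0.097 ] [0.0004 0.0004]
bar near [ 0.5475 -0.0337  0.0959] [0.0001 0.0001]
tip [0.7019 0.0511 0.1947] [0.0005 0.0005]
cap c [0.5461 0.1673 0.0723] [0.0004 0.0004]
hinge-end ptr [0.7029 0.1139 0.0786] [0.0048 0.0048]
deck nr right [ 0.4776 -0.0108  0.05  ] [0.0011 0.0011]
deck far right [ 0.7487 -0.0161  0.0552] [0.0011 0.0011]
left rail near end top [0.5202 0.1995 0.066 ] [0.0007 0.0007]
right rail near [0.5186 0.1352 0.0679] [0.001 0.001]
deck corners top [ 0.4759 -0.0095  0.06  ] [ 0.7478 -0.0169  0.06  ] [0.4809 0.2113 0.06  ]
strip outer/inner, panel near [ 0.6717 -0.0103  0.068 ] [0.6746 0.1105 0.068 ] [ 0.515  -0.0061  0.068 ] [0.5177 0.1122 0.068 ]
rails near/far [0.5191 0.1995 0.072 ] [0.7046 0.1947 0.072 ] [0.5177 0.1358 0.072 ] [0.7129 0.13   0.072 ] cap end [0.535  0.1669 0.0725]
```

```bash
cat >> h.py <<'E'
from scipy.spatial.transform import Rotation as Ro
PSI=-0.025
def Rt(deg,psi=PSI):
    t=np.radians(deg); z=np.array([np.sin(t)*np.cos(psi),np.sin(t)*np.sin(psi),-np.cos(t)]); y=np.array([-np.sin(psi),np.cos(psi),0]); return np.c_[np.cross(y,z),y,z]
def go(o,p,R,point=0.):
    "shift mm & rotvec deg in tool axes, so that the point `point` ahead of TCP reaches p"
    R0=Ro.from_quat(o["tool_rot"]).as_matrix(); tcp=np.array(p)-point*R[:,2]
    return (R0.T@(tcp-o["position"])*1e3).round(1), np.degrees(Ro.from_matrix(R0.T@R).as_rotvec()).round(2)
E
python3 - <<'E'
from h import *; from rig import robot
print(go(robot.get_obs(),(.47,.15,.25),Rt(30)))
E
```

```text
(array([-391.8, -324.5,   -2.8]), array([ -4.88, -29.77, -17.88]))
```

```bash
python3 -m crank '[-26,-22,0,0,0,0,255,-52,-43,0,0,0,0,255,-78,-65,0,0,0,0,255,-104,-86,0,0,0,0,255,-130,-108,0,0,0,0,255]' 10
python3 -m crank '[-26,-22,0,0,0,0,255,-52,-43,0,0,0,0,255,-78,-65,0,0,0,0,255,-104,-86,0,0,0,0,255,-130,-108,0,0,0,0,255]'
python3 -m crank '[-26,-22,0,-1,-6,-3.6,255,-52,-43,0,-2,-12,-7.2,255,-78,-65,0,-3,-18,-10.8,255,-104,-86,0,-4,-24,-14.4,255,-132,-108,0,-4.9,-29.8,-17.9,255]'
python3 -m crank '[0,0,0,0,0,0,255,0,0,0,0,0,0,255,0,0,0,0,0,0,255,0,0,0,0,0,0,255,0,0,0,0,0,0,255]'
python3 - <<'E'
from h import *; from rig import robot
o=robot.get_obs();c=robot.camera("wrist");print(o["position"],o["tool_rot"],go(o,(.47,.15,.25),Rt(30)))
cv2.imwrite("pics/w1.png",c["pixels"][:,:,::-1])
M=np.eye(4);M[:3,:3]=Ro.from_quat(o["tool_rot"]).as_matrix();M[:3,3]=o["position"]
np.savez("pics/w1.npz",pixels=c["pixels"],intrinsics=c["intrinsics"],extrinsics=M@c["mount"])
E
```

```text
time: 0.57
position: [0.2974, 0.4413, 0.2473]
tool_rot: [0.171, 0.985, -0.0, -0.0]
ft_force: [0.3, 0.9, 0.1]
grip_width: 0.0617
grip_force: 0.0
time: 0.98
position: [0.3834, 0.2956, 0.2475]
tool_rot: [0.171, 0.985, 0.0, -0.0]
ft_force: [0.6, 0.5, -0.2]
grip_width: 0.0282
grip_force: 0.0
time: 1.4
position: [0.4707, 0.1502, 0.2484]
tool_rot: [0.01, 0.965, -0.003, 0.262]
ft_force: [0.7, -0.8, -0.8]
grip_width: 0.0015
grip_force: 0.0
time: 1.82
position: [0.471, 0.152, 0.248]
tool_rot: [0.011, 0.966, -0.002, 0.26]
ft_force: [0.9, 0.1, -0.5]
grip_width: 0.0001
grip_force: 0.0
[0.47099278 0.15201368 0.24796473] [ 0.01123068  0.9656024  -0.00205894  0.2597723 ] (array([-0.2, -2. , -2.2]), array([0.16, 0.11, 0.06]))
```

View pics/w1.png

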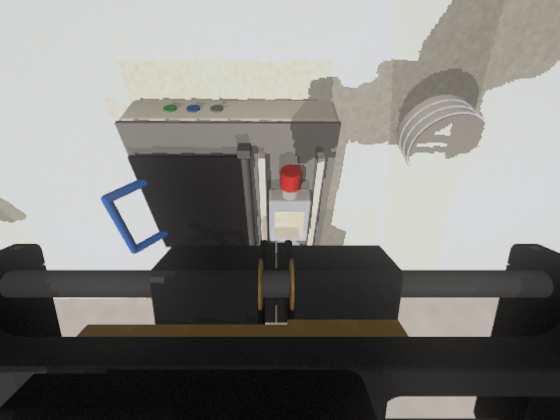

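The wrist view shows the cap at (290,178), the bar ends at about (105,197) and (135,250), and the rail starts at (262,152) and (321,155). The gripper's wide side runs along y.

```bash
python3 - <<'E'
from h import *
f=[np.load(f"pics/{n}.npz") for n in("scene0","top0","w1")]
S,T,W=[lambda p,g=g: ray(g["intrinsics"],g["extrinsics"],p) for g in f]
s=lambda u,v:S(((u+.5)/4.4-.5+235,(v+.5)/4.4-.5+170)); t=lambda u,v:T(((u+.5)/4.4-.5+210,(v+.5)/4.4-.5+125))
w=lambda u,v:W((u,v))
im=f[2]["pixels"]
for k,r in dict(R=((0,150,40),(5,255,255)),B=BLU).items():
    b,l=blobs(mask(im,*r),40);print(k,b)
    if k=="B":
        for i in range(1,l.max()+1):
            if (l==i).sum()>200:
                ys,xs=np.where(l==i); print(cv2.approxPolyDP(cv2.convexHull(np.c_[xs,ys].astype(np.int32)),3,True)[:,0].tolist())
K,E=f[2]["intrinsics"],f[2]["extrinsics"]
for n,a,b in [("bar near/w",(105,198),(445,422)),("bar far/w",(135,249),(445,272)),("deck nr R",(121,122),(407,548))]:
    for m,q in(("top",t(*b)),): x,e=tri([w(*a),q]);print(n,m,x.round(4),np.round(e,4))
x,e=tri([w(290,170),t(117,456)]);print("capend",x.round(4),np.round(e,4))
print("deck",plane(K,E,(121,122),.06),plane(K,E,(338,122),.06),"rails",plane(K,E,(262,152),.072),plane(K,E,(321,155),.072))
E
```

```text
R [([280, 165, 22, 27, 478], [290.3, 177.8])]
B [([102, 180, 66, 73, 828], [128.7, 214.9])]
[[167, 234], [132, 252], [102, 197], [144, 180]]
bar near/w top [ 0.5468 -0.0333  0.1001] [0.0001 0.0001]
bar far/w top [ 0.6403 -0.0365  0.0968] [0.0001 0.0001]
deck nr R top [ 0.4791 -0.0074  0.0583] [0.0036 0.0036]
capend [0.5346 0.1657 0.074 ] [0.0011 0.0011]
deck [ 0.48124122 -0.00450063  0.06      ] [0.4864289  0.21266558 0.06      ] rails [0.51198358 0.13537134 0.072     ] [0.51718457 0.19703155 0.072     ]
```

```bash
python3 - <<'E'
from h import *; from rig import robot
o=robot.get_obs()
print(go(o,(.50,.1667,.12),Rt(30),.025),go(o,(.50,.1667,.072),Rt(30),.025))
E
```

```text
(array([ 39.3,  15.2, 100.1]), array([0.16, 0.11, 0.07])) (array([ 63.3,  15.1, 141.6]), array([0.16, 0.11, 0.07]))
```

```bash
python3 -m crank '[10,4,25,0,0,0,255,20,8,50,0,0,0,255,39,15,80,0,0,0,255,39,15,100,0,0,0,255,51,15,120,0,0,0,255]'
python3 -m crank '[6,0,11,0,0,0,255,12,0,21.5,0,0,0,255,12,0,21.5,0,0,0,255,12,0,21.5,0,0,0,255,12,0,21.5,0,0,0,255]'
python3 - <<'E'
from h import *; from rig import robot
o=robot.get_obs()
print(o["position"]+.025*Ro.from_quat(o["tool_rot"]).as_matrix()[:,2],go(o,(.525,.1664,.072),Rt(30),.025),go(o,(.60,.1645,.072),Rt(30),.025))
E
```

```text
time: 2.28
position: [0.4862, 0.1578, 0.1742]
tool_rot: [0.014, 0.965, -0.011, 0.262]
ft_force: [0.2, -1.3, -0.4]
grip_width: 0.0004
grip_force: 0.0
time: 2.7
position: [0.4897, 0.1581, 0.1562]
tool_rot: [0.012, 0.966, -0.012, 0.258]
ft_force: [-0.3, 0.4, 0.1]
grip_width: -0.0
grip_force: 0.0
[0.50213599 0.15739841 0.13449956] (array([11.6, 10.3, 65.3]), array([-0.98, -0.09,  0.21])) (array([-53.5,  10.7, 102.7]), array([-0.98, -0.09,  0.21]))
```

```bash
python3 - <<'E'
from rig import robot
o=robot.get_obs();print(o["q"].round(3),o["joint_velocities"].round(3),o["ft_force"])
E
python3 -m crank '[3,2,12,-0.2,0,0,255,6,4,24,-0.4,0,0,255,8,6,36,-0.6,0,0.1,255,10,8,48,-0.8,0,0.1,255,10,8,48,-0.8,0,0.1,255]'
python3 - <<'E'
from rig import robot
o=robot.get_obs();print(o["q"].round(3),o["joint_velocities"].round(3),o["ft_force"])
E
```

```text
[ 0.153  0.482  2.132 -1.431  0.106  0.011] [-0.007 -0.011  0.004  0.003 -0.002  0.014] [-0.25955761  0.40792619  0.14354548]
time: 3.12
position: [0.5161, 0.1691, 0.1229]
tool_rot: [0.014, 0.97, -0.006, 0.245]
ft_force: [0.5, -0.3, 0.5]
grip_width: 0.0004
grip_force: 0.0
[ 0.16   0.573  2.069 -1.43   0.096  0.026] [-0.001 -0.028  0.04   0.003  0.011  0.001] [ 0.52962134 -0.31619707  0.50828442]
```

```bash
python3 - <<'E'
from h import *; from rig import robot
o=robot.get_obs()
print(go(o,(.495,.167,.12),Rt(12),.025))
E
```

```text
(array([ 12.9,  -2.9, -31.4]), array([-0.38, 16.32, -0.23]))
```

```bash
python3 -m crank '[3,-1,-8,0,4,0,255,6,-1,-16,0,8,0,255,10,-2,-24,0,12,0,255,13,-3,-31,0,16,0,255,13,-3,-31,0,16,0,255]'
python3 -m crank '[0,0,0,0,0,0,255,0,0,0,0,0,0,255,0,0,0,0,0,0,255,0,0,0,0,0,0,255,0,0,0,0,0,0,255]'
python3 - <<'E'
from h import *; from rig import robot
o=robot.get_obs();print(o["q"].round(3))
print(go(o,(.495,.167,.12),Rt(12),.025),go(o,(.51,.1665,.072),Rt(12),.025))
E
```

```text
time: 3.53
position: [0.4994, 0.1538, 0.1397]
tool_rot: [0.025, 0.981, -0.036, 0.187]
ft_force: [0.1, -1.1, -0.4]
grip_width: 0.0003
grip_force: 0.0
time: 3.95
position: [0.5001, 0.1537, 0.1398]
tool_rot: [0.025, 0.981, -0.036, 0.189]
ft_force: [0.1, 0.1, -0.5]
grip_width: 0.0005
grip_force: 0.0
[ 0.159  0.514  2.019 -0.519  0.281 -0.885]
(array([ 8.3, 12.4, -9.2]), array([-3.99,  9.85, -1.02])) (array([12.3, 15.8, 40.8]), array([-3.99,  9.85, -1.02]))
```

```bash
python3 -m crank '[2,3,-2,-1,2.5,-0.2,255,4,6,-4,-2,5,-0.5,255,6,9,-6,-3,7.5,-0.8,255,8,12,-9,-4,9.8,-1,255,8,12,-9,-4,9.8,-1,255]'
python3 - <<'E'
from h import *; from rig import robot
o=robot.get_obs();print(o["q"].round(3))
print(go(o,(.508,.1667,.072),Rt(12),.025))
E
```

```text
time: 4.37
position: [0.492, 0.1667, 0.1453]
tool_rot: [0.013, 0.994, -0.001, 0.106]
ft_force: [0.5, 0.8, 0.5]
grip_width: 0.0007
grip_force: 0.0
[ 0.129  0.499  1.931 -0.065  0.502 -1.362]
(array([-0.3,  0.4, 50.1]), array([ 0.05,  0.19, -0.1 ]))
```

```bash
python3 -m crank '[0,0,13,0,0,0,255,0,0,26,0,0,0,255,0,0,38,0,0,0,255,0,0,50,0,0,0,255,0,0,50,0,0,0,255]'
python3 - <<'E'
from h import *; from rig import robot
o=robot.get_obs();print(o["q"].round(3),o["ft_force"],(o["position"]+.025*Ro.from_quat(o["tool_rot"]).as_matrix()[:,2]).round(4))
print(go(o,(.523,.1664,.072),Rt(12),.025),go(o,(.598,.1645,.072),Rt(12),.025))
E
```

```text
time: 4.78
position: [0.4998, 0.1662, 0.0939]
tool_rot: [0.013, 0.995, -0.002, 0.104]
ft_force: [0.2, -0.1, 0.6]
grip_width: 0.0003
grip_force: 0.0
[ 0.126  0.608  1.942 -0.084  0.388 -1.345] [ 0.18519926 -0.14472237  0.59425152] [0.505  0.1661 0.0694]
(array([-18.1,   0.8,   1.2]), array([-0.04, -0.1 , -0.04])) (array([-91.5,   0.8,  16.6]), array([-0.04, -0.1 , -0.04]))
```

```bash
python3 -m crank '[-6,0,-0.7,0,0,0,255,-12,0,0,0,0,0,255,-18,0.5,1.2,0,0,0,255,-25,0.5,2.7,0,0,0,255,-32,0.5,4.2,0,0,0,255]'
python3 -m crank '[-7,0,1.5,0,0,0,255,-14,0,3,0,0,0,255,-21,0,4.5,0,0,0,255,-28,0,6,0,0,0,255,-35,0,7.4,0,0,0,255]'
python3 - <<'E'
from h import *; from rig import robot
o=robot.get_obs();print(o["q"].round(3),o["ft_force"],(o["position"]+.025*Ro.from_quat(o["tool_rot"]).as_matrix()[:,2]).round(4))
print(go(o,(.598,.1645,.072),Rt(12),.025))
E
```

```text
time: 5.2
position: [0.5342, 0.1664, 0.0993]
tool_rot: [0.013, 0.994, -0.001, 0.106]
ft_force: [-0.7, -0.3, 0.2]
grip_width: 0.0006
grip_force: 0.3
time: 5.62
position: [0.5696, 0.1653, 0.0987]
tool_rot: [0.013, 0.994, -0.001, 0.105]
ft_force: [-0.7, 0.0, 0.5]
grip_width: 0.0004
grip_force: 0.2
[ 0.107  0.647  1.778 -0.055  0.508 -1.392] [-0.68806759  0.04758353  0.47020066] [0.5748 0.1652 0.0742]
(array([-22.3,  -0.1,   7. ]), array([ 0.04,  0.08, -0.05]))
```

```bash
python3 -m crank '[-4,0,1,0,0,0,255,-8,0,1.8,0,0,0,255,-12,0,2.6,0,0,0,255,-16,0,3.4,0,0,0,255,-20,0,4.2,0,0,0,255]'
python3 -m crank '[-1,0,0.2,0,0,0,255,-2,0,0.4,0,0,0,255,-3,0,0.6,0,0,0,255,-4,0,0.8,0,0,0,255,-4,0,0.8,0,0,0,255]'
python3 -m crank '[-1,0,0.2,0,0,0,255,-2,0,0.4,0,0,0,255,-3,0,0.6,0,0,0,255,-3,0,0.6,0,0,0,255,-3,0,0.6,0,0,0,255]'
python3 - <<'E'
from h import *; from rig import robot
o=robot.get_obs();print(o["ft_force"],(o["position"]+.025*Ro.from_quat(o["tool_rot"]).as_matrix()[:,2]).round(4))
E
```

```text
time: 6.03
position: [0.5894, 0.1649, 0.0987]
tool_rot: [0.013, 0.994, -0.001, 0.105]
ft_force: [-0.6, 0.1, -0.5]
grip_width: 0.0009
grip_force: 0.1
time: 6.45
position: [0.5935, 0.1648, 0.0989]
tool_rot: [0.013, 0.994, -0.001, 0.105]
ft_force: [0.0, -0.7, 0.0]
grip_width: 0.0004
grip_force: 0.1
time: 6.87
position: [0.5954, 0.1648, 0.0987]
tool_rot: [0.013, 0.994, -0.001, 0.104]
ft_force: [-4.5, 0.8, 2.2]
grip_width: 0.0005
grip_force: 1.7
[-4.51822764  0.78730572  2.19350457] [0.6006 0.1646 0.0742]
```

```bash
python3 -m crank '[-0.5,0,0.1,0,0,0,255,-1,0,0.2,0,0,0,255,-1.5,0,0.3,0,0,0,255,-1.5,0,0.3,0,0,0,255,-1.5,0,0.3,0,0,0,255]'
python3 - <<'E'
from h import *; from rig import robot
o=robot.get_obs();print(o["ft_force"],(o["position"]+.025*Ro.from_quat(o["tool_rot"]).as_matrix()[:,2]).round(4))
s=robot.camera("scene");cv2.imwrite("pics/s2.png",cv2.resize(np.clip(s["pixels"][170:300,235:380,::-1]*1.6,0,255).astype(np.uint8),None,fx=4.4,fy=4.4,interpolation=cv2.INTER_CUBIC))
E
```

```text
time: 7.28
position: [0.5956, 0.1647, 0.0985]
tool_rot: [0.013, 0.995, -0.001, 0.103]
ft_force: [-7.5, 1.7, 4.8]
grip_width: 0.0004
grip_force: 3.3
[-7.49767023  1.72248359  4.79019018] [0.6007 0.1646 0.074 ]
```

```bash
python3 -m crank '[10,0,-2,0,0,0,255,22,0,-5,0,0,0,200,34,0,-15,0,0,0,150,38,0,-45,0,0,0,108,46,0,-82,0,0,0,108]'
python3 - <<'E'
from h import *; from rig import robot
o=robot.get_obs();print(o["q"].round(3))
print(go(o,(.5945,-.035,.20),Rt(0),.006))
E
```

```text
time: 7.75
position: [0.5355, 0.1658, 0.1683]
tool_rot: [0.013, 0.994, -0.001, 0.104]
ft_force: [0.5, 0.8, 0.4]
grip_width: 0.0194
grip_force: 0.0
[ 0.116  0.498  1.812 -0.049  0.625 -1.392]
(array([ -70.6, -199.2,  -23.6]), array([ 0.02, 11.99, -0.06]))
```

View pics/s2.png

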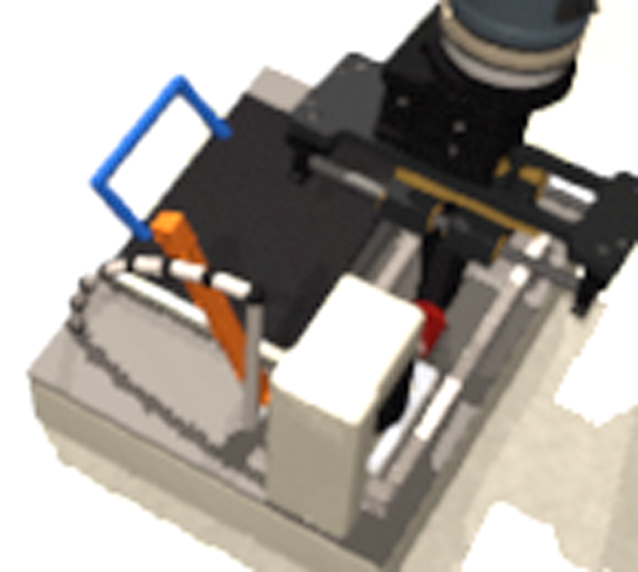

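Flask is home: the cap is now up by the lamp at (432,325). The pointer is unmoved.

```bash
python3 -m crank '[-12,-36,-8,0,2.4,0,108,-24,-72,-16,0,4.8,0,108,-36,-108,-20,0,7.2,0,108,-48,-144,-22,0,9.6,0,108,-60,-176,-23,0,12,0,108]'
python3 - <<'E'
from h import *; from rig import robot
o=robot.get_obs();print(o["q"].round(3),o["grip_width"])
print(go(o,(.5945,-.035,.20),Rt(0),.006))
E
```

```text
time: 8.17
position: [0.5866, -0.0137, 0.2058]
tool_rot: [0.013, 1.0, -0.0, 0.002]
ft_force: [0.5, -0.1, 0.3]
grip_width: 0.0477
grip_force: 0.0
[-2.140e-01  5.250e-01  1.576e+00  1.000e-03  1.035e+00 -1.759e+00] 0.0476726630012494
(array([ -8.4, -21.1,  -0.2]), array([-0.02,  0.26, -0.06]))
```

```bash
python3 -m crank '[-4,-10,8,0,0.1,0,108,-8,-21,20,0,0.2,0,108,-8,-21,40,0,0.2,0,108,-8,-21,62,0,0.2,0,108,-8,-21,80,0,0.2,0,108]'
python3 - <<'E'
from h import *; from rig import robot
o=robot.get_obs()
print(go(o,(.5945,-.035,.098),Rt(0),.007),o["ft_force"])
c=robot.camera("wrist");b,l=blobs(mask(c["pixels"],*BLU),20);print(b)
E
```

```text
time: 8.58
position: [0.5914, -0.0317, 0.1219]
tool_rot: [0.013, 1.0, 0.001, -0.002]
ft_force: [1.0, -0.9, 0.9]
grip_width: 0.0498
grip_force: 0.0
(array([-3.3, -3.3, 16.9]), array([ 0.09, -0.21, -0.03])) [ 1.01871888 -0.87858796  0.91271917]
[([264, 176, 64, 94, 1975], [282.3, 211.9]), ([265, 298, 57, 26, 937], [289.2, 311.2])]
```

```bash
python3 -m crank '[-1,-2,4,0,0,0,108,-3,-3.2,8,0,0,0,108,-3,-3.2,12,0,0,0,108,-3,-3.2,17,0,0,0,108,-3,-3.2,17,0,0,0,108]' 20
python3 -m crank '[0,0,0,0,0,0,180,0,0,0,0,0,0,255,0,0,0,0,0,0,255,0,0,0,0,0,0,255,0,0,0,0,0,0,255]' 20
python3 -m crank '[0,0,0,0,0,0,255,0,0,0,0,0,0,255,0,0,0,0,0,0,255,0,0,0,0,0,0,255,0,0,0,0,0,0,255]'
python3 - <<'E'
from h import *; from rig import robot
o=robot.get_obs();R=Ro.from_quat(o["tool_rot"]).as_matrix()
print(go(o,(.5945,-.035,.098),Rt(0),.007),o["ft_force"],o["position"]+.007*R[:,2])
E
```

```text
time: 9.05
position: [0.5955, -0.0354, 0.1071]
tool_rot: [0.013, 1.0, 0.001, -0.001]
ft_force: [-1.3, 0.5, 0.5]
grip_width: 0.0507
grip_force: 0.0
time: 9.47
position: [0.5958, -0.0356, 0.1076]
tool_rot: [0.013, 1.0, 0.0, -0.001]
ft_force: [0.4, -0.6, 0.8]
grip_width: 0.0248
grip_force: 0.0
time: 9.88
position: [0.5956, -0.0345, 0.1074]
tool_rot: [0.013, 1.0, 0.001, -0.001]
ft_force: [0.2, 5.0, 1.1]
grip_width: 0.0093
grip_force: 20.0
(array([ 1.1, -0.6,  2.4]), array([ 0.15, -0.11, -0.07])) [0.22630582 5.02027316 1.05947839] [ 0.59563096 -0.03445071  0.10037524]
```

```bash
python3 -m crank '[0,3.7,-14.8,0,0,0,255,0,8.9,-29.2,0,0,0,255,0,15.5,-43,0,0,0,255,0,23.5,-56.1,0,0,0,255,0,23.5,-56.1,0,0,0,255]'
python3 - <<'E'
from h import *; from rig import robot
o=robot.get_obs();R=Ro.from_quat(o["tool_rot"]).as_matrix()
b=o["position"]+.0094*R[:,2];dy,dz=.1155-b[1],b[2]-.068
print(b,"th",np.arctan2(dz,dy)-.1974,"r",np.hypot(dy,dz),o["ft_force"])
E
```

```text
time: 10.3
position: [0.5963, -0.0103, 0.1648]
tool_rot: [0.012, 1.0, 0.001, -0.001]
ft_force: [0.8, 2.3, -3.5]
grip_width: 0.0091
grip_force: 20.0
[ 0.59626134 -0.01026562  0.15542339] th 0.41004964726620596 r 0.15316605287956106 [ 0.84828291  2.28746653 -3.53840962]
```

```bash
python3 -m crank '[0,9.2,-12.2,0,0,0,255,0,19.6,-23.4,0,0,0,255,0,31.1,-33.5,0,0,0,255,0,43.5,-42.4,0,0,0,255,0,56.7,-50.1,0,0,0,255]'
python3 -m crank '[0,0,0,0,0,0,255,0,0,0,0,0,0,255,0,0,0,0,0,0,255,0,0,0,0,0,0,255,0,0,0,0,0,0,255]'
cat > m.py <<'E'
from h import *; from rig import robot
o=robot.get_obs();R=Ro.from_quat(o["tool_rot"]).as_matrix()
b=o["position"]+.0094*R[:,2];dy,dz=.1155-b[1],b[2]-.068
print(b,"th",np.arctan2(dz,dy)-.1974,"r",np.hypot(dy,dz),o["ft_force"])
E
python3 m.py
python3 - <<'E'
from h import *; from rig import robot
c=robot.camera("scene");np.savez("pics/s3.npz",pixels=c["pixels"],intrinsics=c["intrinsics"],extrinsics=c["extrinsics"])
cv2.imwrite("pics/s3.png",cv2.resize(np.clip(c["pixels"][170:280,250:360,::-1]*1.8,0,255).astype(np.uint8),None,fx=5.4,fy=5.4,interpolation=cv2.INTER_CUBIC))
E
```

```text
time: 10.72
position: [0.5979, 0.0444, 0.2151]
tool_rot: [0.013, 1.0, -0.001, -0.001]
ft_force: [-0.5, -2.2, 1.7]
grip_width: 0.009
grip_force: 20.0
time: 11.13
position: [0.5979, 0.0435, 0.2146]
tool_rot: [0.013, 1.0, -0.001, -0.001]
ft_force: [-2.5, -4.0, 6.1]
grip_width: 0.0094
grip_force: 20.0
[0.59792923 0.04345582 0.20515517] th 0.8897337500156486 r 0.1549254822641171 [-2.48729395 -4.01918655  6.13308273]
```

View pics/s3.png

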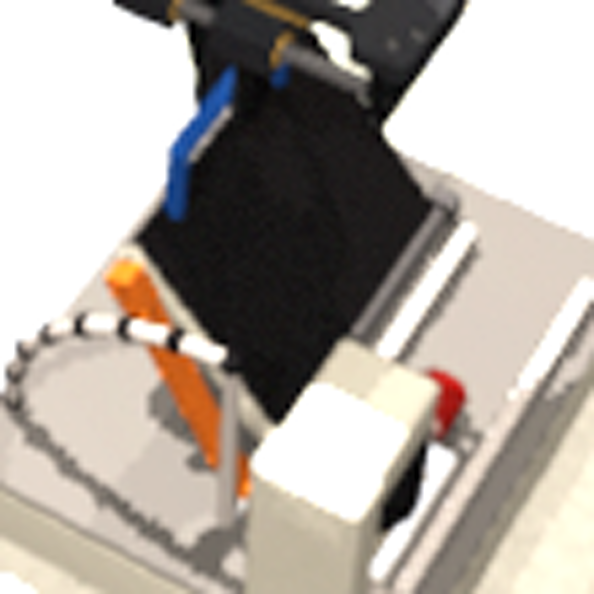

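In the scene crop the shade is up at about 0.9. The pointer runs from its tip at (127,275) to (245,490), and the strip from (125,250) to (265,420). The flask is home, with its cap at (448,400).

```bash
cat > ang.py <<'E'
from h import *
ORI=np.array([.618,.095,0]);c,s=np.cos(PSI),np.sin(PSI);RI=np.array([[c,-s,0],[s,c,0],[0,0,1]])
def yz(f,uv,xi):
    o,d=ray(f["intrinsics"],f["extrinsics"],uv); o=RI.T@(o-ORI);d=RI.T@d
    p=o+d*(xi-o[0])/d[0]; return p[1:]-[.02,.068]
def line(f,m,xi,name,rmin=.02,rmax=.128):
    ys,xs=np.where(m); P=np.array([yz(f,(x,y),xi) for x,y in zip(xs,ys)])
    if len(P)<10: print(name,"few");return
    r=np.hypot(*P.T);k=(r>rmin)&(r<rmax);Q=P[k]
    vx,vy,x0,y0=cv2.fitLine(Q.astype(np.float32),cv2.DIST_HUBER,0,1e-4,1e-4).ravel()
    if vy<0:vx,vy=-vx,-vy
    a=np.arctan2(vy,-vx); off=x0*vy-y0*vx
    rad=np.median(np.arctan2(Q[:,1],-Q[:,0])[np.hypot(*Q.T)>.07]) 
    print(name,"n",len(Q),"slope ang",round(float(a),3),"off mm",round(float(off)*1e3,1),"radial ang",round(float(rad),3),"rmax",round(float(r.max()),3))
E
python3 - <<'E'
from ang import *
for n in("scene0","s3"):
    f=np.load(f"pics/{n}.npz");m=mask(f["pixels"],(3,140,40),(20,255,255));m[:,:262]=0;m[:,302:]=0;m[:212]=0;m[266:]=0
    line(f,m,.085,n)
f=np.load("pics/top0.npz");im=f["pixels"]; m=mask(im,(3,100,30),(20,255,255));m[:150]=0;m[172:]=0;m[:,:250]=0;m[:,285:]=0
print(blobs(m,3)[0]);line(f,m,.085,"top")
f=np.load("pics/s3.npz");im=f["pixels"]
print(cv2.cvtColor(im,cv2.COLOR_RGB2HSV)[225,270:290].tolist())
E
```

```text
scene0 n 184 slope ang 1.123 off mm -4.0 radial ang 1.086 rmax 0.147
s3 n 171 slope ang 1.133 off mm -4.6 radial ang 1.09 rmax 0.145
[([253, 153, 27, 17, 114], [266.9, 161.2])]
top n 75 slope ang 1.064 off mm 2.0 radial ang 1.085 rmax 0.151
[[13, 48, 123], [11, 106, 115], [11, 185, 109], [12, 221, 111], [12, 222, 115], [12, 222, 117], [12, 217, 115], [12, 217, 113], [12, 219, 112], [12, 139, 108], [17, 60, 114], [21, 44, 122], [20, 46, 99], [17, 46, 50], [0, 32, 16], [165, 32, 16], [0, 20, 13], [60, 21, 12], [30, 20, 13], [0, 21, 12]]
```

```bash
cat >> ang.py <<'E'
def strip(f,name,rows,lo,hi,xi=.054):
    g=cv2.cvtColor(f["pixels"],cv2.COLOR_RGB2GRAY).astype(float);P=[];U=[]
    for r in rows:
        a=g[r,lo:hi]; j=np.argmin(np.diff(cv2.GaussianBlur(a[None],(3,1),0)[0])) # strongest light->dark going right
        d=np.diff(a); w=np.clip(-d[max(j-1,0):j+2],0,None); u=lo+max(j-1,0)+(w*np.arange(len(w))).sum()/max(w.sum(),1e-6)+.5
        U.append(round(float(u),1));P.append(yz(f,(u,r),xi))
    P=np.array(P);vx,vy,x0,y0=cv2.fitLine(P.astype(np.float32),cv2.DIST_HUBER,0,1e-3,1e-3).ravel()
    if vy<0:vx,vy=-vx,-vy
    k=np.hypot(*P.T)>.06
    print(name,U,"slope",round(float(np.arctan2(vy,-vx)),3),"off mm",round(float(x0*vy-y0*vx)*1e3,1),"radial",round(float(np.median(np.arctan2(P[k,1],-P[k,0]))),3))
E
python3 - <<'E'
from ang import *
f=np.load("pics/s3.npz");strip(f,"s3",range(219,243,2),270,302)
E
```

```text
s3 [278.4, 279.6, 281.3, 282.6, 284.4, 271.3, 280.7, 288.6, 291.3, 290.3, 279.5, 295.1] slope 0.919 off mm -2.0 radial 0.912
```

```bash
python3 -m crank '[0,7,-3,0,0,0,255,0,14,-5.5,0,0,0,255,0,21,-7.7,0,0,0,255,0,27.8,-9.3,0,0,0,255,0,27.8,-9.3,0,0,0,255]'
python3 -m crank '[0,0,0,0,0,0,255,0,0,0,0,0,0,255,0,0,0,0,0,0,255,0,0,0,0,0,0,255,0,0,0,0,0,0,255]'
python3 m.py
python3 - <<'E'
from h import *; from rig import robot
I=[]
for n,(x0,y0,x1,y1) in dict(scene=(255,175,315,265),top=(235,130,295,220)).items():
    c=robot.camera(n);np.savez(f"pics/{n}4.npz",pixels=c["pixels"],intrinsics=c["intrinsics"],extrinsics=c["extrinsics"])
    I.append(cv2.resize(np.clip(c["pixels"][y0:y1,x0:x1,::-1]*1.8,0,255).astype(np.uint8),None,fx=6.5,fy=6.5,interpolation=cv2.INTER_CUBIC))
cv2.imwrite("pics/st4.png",np.hstack(I))
E
```

```text
time: 11.6
position: [0.5988, 0.072, 0.2254]
tool_rot: [0.012, 1.0, -0.001, -0.0]
ft_force: [-4.4, -3.8, 12.7]
grip_width: 0.0089
grip_force: 20.0
time: 12.02
position: [0.5987, 0.071, 0.225]
tool_rot: [0.013, 1.0, -0.001, -0.0]
ft_force: [-4.0, -3.3, 12.3]
grip_width: 0.009
grip_force: 20.0
[0.5987409  0.07098829 0.21563987] th 1.080574579880436 r 0.15420384250680122 [-3.95130247 -3.3039329  12.25725921]
```

View pics/st4.png

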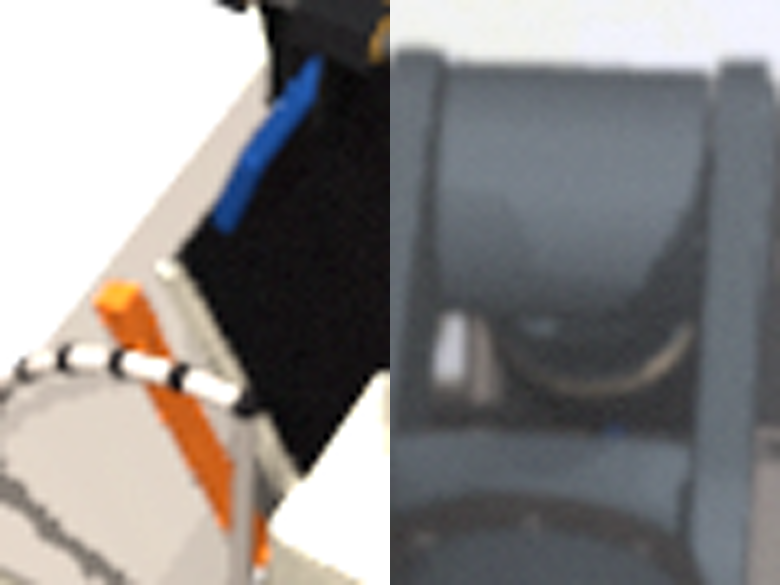

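Left half is the scene view. The pointer runs from (120,300) to (240,530) and the strip from (170,265) to (285,480), nearly parallel. The right half (top view) is blocked by the arm.

```bash
python3 - <<'E'
from ang import *
f=np.load("pics/scene4.npz");m=mask(f["pixels"],(3,140,40),(20,255,255));m[:,:262]=0;m[:,302:]=0;m[:212]=0;m[266:]=0
line(f,m,.085,"ptr"); line(f,m,.085,"ptr60-125",.06,.122)
strip(f,"strip rows above arc",range(217,229),281,294); strip(f,"below",range(238,247),290,302)
strip(f,"all",range(217,248),281,302)
# pointer edges by row
g=m
for r in range(223,264,3):
    x=np.where(m[r])[0]; 
    if len(x): print(r,x.min(),x.max(),end=' | ')
E
```

```text
ptr n 159 slope ang 1.132 off mm -4.8 radial ang 1.086 rmax 0.145
ptr60-125 n 91 slope ang 1.072 off mm 1.3 radial ang 1.086 rmax 0.145
strip rows above arc [283.4, 284.4, 284.6, 285.3, 285.9, 286.3, 286.9, 287.3, 288.1, 288.4, 289.3, 289.6] slope 1.098 off mm 1.0 radial 1.109
below [290.9, 296.2, 296.4, 296.9, 297.3, 297.7, 298.3, 299.4, 299.6] slope 0.793 off mm 10.8 radial nan
all [283.4, 284.4, 284.6, 285.3, 285.9, 286.3, 286.9, 287.3, 288.1, 288.4, 289.3, 289.6, 290.3, 290.8, 291.3, 291.8, 292.4, 291.6, 291.3, 290.9, 290.3, 290.5, 296.2, 296.4, 296.9, 297.3, 297.7, 298.3, 299.4, 299.6, 300.0] slope 1.08 off mm 2.9 radial 1.11
223 271 278 | 226 272 279 | 229 278 280 | 235 278 282 | 238 280 285 | 241 282 287 | 244 283 289 | 247 285 290 | 250 287 289 | 253 288 290 | 256 294 295 | 259 294 295 |
  return _methods._mean(a, axis=axis, dtype=dtype,
  ret = ret.dtype.type(ret / rcount)
```

```bash
cat > cmpa.py <<'E'
from ang import *; from rig import robot
import sys
cs=[robot.camera("scene") for _ in range(6)];c=cs[0]
im=np.mean([k["pixels"].astype(float) for k in cs],0); np.savez("pics/avg.npz",pixels=im,intrinsics=c["intrinsics"],extrinsics=c["extrinsics"])
f=np.load("pics/avg.npz")
def fit(name,pts,xi):
    pts=np.array(pts); 
    for _ in range(3):
        a=np.polyfit(pts[:,1],pts[:,0],1);e=pts[:,0]-np.polyval(a,pts[:,1]);k=abs(e)<max(2*e.std(),.15);pts=pts[k]
    r0,r1=pts[:,1].min(),pts[:,1].max();A,B=[yz(f,(np.polyval(a,r),r),xi) for r in(r0,r1)]
    print(name,"n",len(pts),"rows",r0,r1,"rms",e[k].std().round(2),"du/dv",a[0].round(4),"ang",round(float(np.arctan2(A[1]-B[1],B[0]-A[0])),3),"r",np.hypot(*A).round(3),np.hypot(*B).round(3))
def cross(p,lev,rise):
    for i in range(len(p)-1):
        a,b=p[i],p[i+1]
        if (a<lev<=b) if rise else (a>lev>=b): return i+(lev-a)/(b-a)
o=im[:,:,0]-im[:,:,2]; L=[];Rr=[]
for r in list(range(221,226))+list(range(235,256)):
    p=o[r,262:302];lev=.5*np.percentile(p,96)
    i=cross(p,lev,True)
    if i is not None:
        L.append((262+i,r)); j=cross(p[int(i)+1:],lev,False)
        if j is not None and r<247: Rr.append((262+int(i)+1+j,r))
print([ (round(float(a),1),b) for a,b in L]);print([ (round(float(a),1),b) for a,b in Rr])
fit("ptr left",L,.088);fit("ptr right",Rr,.082)
fit("ptr left low",[p for p in L if p[1]>230],.088);fit("ptr right low",[p for p in Rr if p[1]>230],.082)
g=im.mean(2);E=[]
for r in list(range(217,229))+list(range(239,248)):
    i=None
    for u in range(303,275,-1):      # from black going left to the strip
        if g[r,u]<45 and g[r,u-1]>=45: i=u-1+(g[r,u-1]-45)/(g[r,u-1]-g[r,u]);break
    if i: E.append((i,r))
print([(round(float(a),1),b) for a,b in E]);fit("strip",E,.054);fit("strip up",[p for p in E if p[1]<230],.054)
E
python3 cmpa.py
```

```text
[(269.1, 221), (269.4, 222), (269.6, 223), (270.0, 224), (271.1, 225), (277.2, 235), (277.9, 236), (278.3, 237), (278.6, 238), (278.9, 239), (280.0, 240), (280.8, 241), (281.3, 242), (281.9, 243), (282.3, 244), (282.7, 245), (283.1, 246), (284.0, 247), (284.6, 248), (285.2, 249), (285.8, 250), (286.2, 251), (286.5, 252), (286.9, 253), (287.2, 254), (287.5, 255)]
[(276.8, 221), (277.5, 222), (278.5, 223), (278.8, 224), (279.1, 225), (282.9, 235), (285.0, 236), (285.7, 237), (286.0, 238), (286.6, 239), (286.9, 240), (287.6, 241), (287.9, 242), (288.7, 243), (289.3, 244), (289.7, 245), (290.4, 246)]
ptr left n 22 rows 221.0 252.0 rms 0.22 du/dv 0.5769 ang 1.09 r 0.137 0.034
ptr right n 15 rows 221.0 246.0 rms 0.13 du/dv 0.5321 ang 1.12 r 0.133 0.051
ptr left low n 18 rows 235.0 253.0 rms 0.18 du/dv 0.5544 ang 1.112 r 0.092 0.031
ptr right low n 11 rows 236.0 246.0 rms 0.12 du/dv 0.5335 ang 1.119 r 0.085 0.051
[(283.6, 217), (284.5, 218), (284.9, 219), (285.5, 220), (286.3, 221), (286.7, 222), (287.3, 223), (287.6, 224), (288.3, 225), (288.6, 226), (289.5, 227), (289.9, 228), (296.2, 239), (296.6, 240), (297.2, 241), (297.6, 242), (298.0, 243), (298.5, 244), (299.4, 245), (299.8, 246), (300.5, 247)]
strip n 20 rows 217.0 247.0 rms 0.12 du/dv 0.5529 ang 1.081 r 0.118 0.017
strip up n 12 rows 217.0 228.0 rms 0.12 du/dv 0.5508 ang 1.083 r 0.118 0.082
```

```bash
python3 -m crank '[0,1.5,-1,0,0,0,255,0,3,-2,0,0,0,255,0,3.7,-2.6,0,0,0,255,0,3.7,-2.6,0,0,0,255,0,3.7,-2.6,0,0,0,255]'
python3 -m crank '[0,0,0,0,0,0,255,0,0,0,0,0,0,255,0,0,0,0,0,0,255,0,0,0,0,0,0,255,0,0,0,0,0,0,255]'
python3 m.py; python3 cmpa.py | grep ang
```

```text
time: 12.83
position: [0.5989, 0.0754, 0.2264]
tool_rot: [0.013, 1.0, -0.0, -0.001]
ft_force: [-2.3, -2.6, 6.8]
grip_width: 0.0086
grip_force: 20.0
time: 13.25
position: [0.5989, 0.0754, 0.2263]
tool_rot: [0.013, 1.0, -0.0, -0.001]
ft_force: [-2.8, -2.8, 7.5]
grip_width: 0.009
grip_force: 20.0
[0.59884514 0.07540719 0.21694092] th 1.1104433667208968 r 0.15424276280643692 [-2.76718418 -2.763011    7.54209855]
ptr left n 22 rows 221.0 252.0 rms 0.22 du/dv 0.5769 ang 1.09 r 0.137 0.034
ptr right n 15 rows 221.0 246.0 rms 0.13 du/dv 0.5322 ang 1.12 r 0.133 0.051
ptr left low n 18 rows 235.0 253.0 rms 0.18 du/dv 0.5546 ang 1.112 r 0.092 0.031
ptr right low n 11 rows 236.0 246.0 rms 0.12 du/dv 0.534 ang 1.118 r 0.085 0.051
strip n 21 rows 217.0 247.0 rms 0.09 du/dv 0.5205 ang 1.112 r 0.118 0.017
strip up n 12 rows 217.0 228.0 rms 0.09 du/dv 0.5269 ang 1.105 r 0.118 0.083
```

```bash
python3 -c "
import numpy as np,cv2
i=np.load('pics/avg.npz')['pixels'][170:290,245:365,::-1]
cv2.imwrite('pics/final.png',cv2.resize(np.clip(i*1.7,0,255).astype(np.uint8),None,fx=4.9,fy=4.9,interpolation=cv2.INTER_CUBIC))"
```

```text
(no output)
```

View pics/final.png

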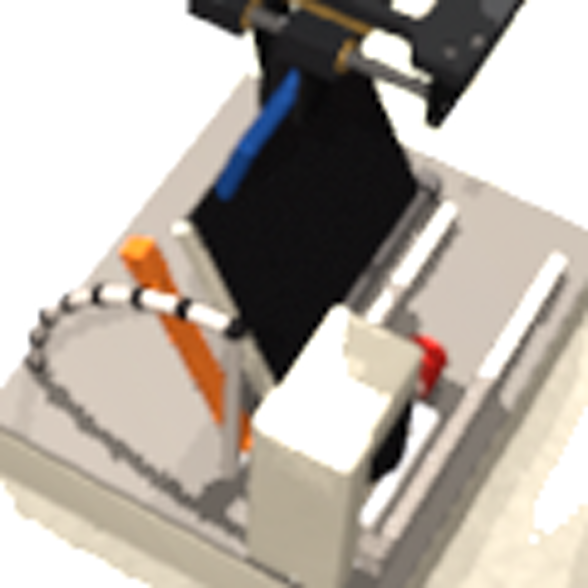

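The strip from (182,228) to (268,385) is parallel to the pointer from (140,250) to (245,440). The flask cap is still home at (428,362), and the gripper is holding the bar.

```bash
python3 -c "
from rig import robot
print(robot.hand_in())"
```

```text
the job is handed in; nothing more can be done
None
```

I pushed the flask home against the stop and handed in with the gripper holding the shade at about 1.11 rad, where the camera puts the pointer at 1.09–1.12; the hand-in returned no verdict.

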